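# Rake the rods into the grooved tray

### The arm

A 7-joint arm with a two-finger parallel gripper is mounted at the origin on the work surface; the furniture and walls round the work are solid. World frame = base frame: x ahead of the robot, y to its left, z up, the work surface at z = 0. Lengths are in m, angles in rad, forces in N, time in s.
With the tool pointing down it reaches from about 0.35 to 0.9 m from the base axis. Payload 19.9 kg.
Tool frame: the origin (TCP) lies between the finger pads; the fingertips stand 19 mm ahead of it and the grasp point (between the pads) is the TCP; z points along the fingers, y is the direction in which the jaws open and shut (so a half turn about z gives the same grasp; the last joint's range is limited). The gripper opens to 94 mm and grips with 3 to 60 N. Pads are 16 mm wide; open, the fingers measure 119 mm over their backs; the gripper's body (75 mm by 177 mm) begins 78 mm behind the grasp point.
Start: joints at [-1.24, 0.417, -0.01, 1.614, 0.005, 1.111, -0.053], TCP at [0.227, 0.582, 0.193] pointing down, gripper open.
Joint ranges: [-2.81, 2.81], [-0.39, 2.02], [-1.27, 1.25], [0.06, 2.57], [-1.19, 4.33], [0.19, 2], [-2.82, 2.82]. Speed limits (rad/s): [1.89, 1.89, 2.39, 2.39, 3.01, 3.01, 3.01].

### API

Orientations are given as a 3x3 rotation matrix whose columns are the frame's x, y, z axes.
In Python, from rig import robot gives the robot as it stands. Calls block until the motion is done:
- robot.move_ptp(position, orientation): joint-space move of the TCP to a pose.
- robot.move_linear(position, velocity=0.15, frame=None, threshold=None): straight line of the TCP; frame=None keeps the orientation; velocity is the mean speed in m/s. With threshold (N) it stops when the force on the tool has changed by that much, and returns True; else False.
- robot.goto_joints(angles): joint-space move.
- robot.gripper_to(opening): finger opening in m; the grip force is fixed at half the most; returns when the fingers have stopped.
- robot.pause(seconds).
- robot.ik(position, orientation): joint angles nearest the present ones, or None.
- robot.get_state(): the state.
- robot.grab_frame(name): name is "scene" or "top"; returns the picture (400x640x3 uint8, red, green, blue); there is no depth.
- robot.camera_info(name): a dict with "fx", "fy", "cx", "cy" (pixels), "rvec" (rotation vector, rad) and "tvec" (3), from world to camera coordinates, as OpenCV has them. Camera axes: x right, y down, z forward; pixel columns grow to the right and rows downward; lengths in m; the calibration is good to about 2 mm. A picture is of the moment at which its call begins. camera_info takes no time and is no camera call.
A pose or a line that the arm cannot do raises robot.PlanningError and nothing moves.
- robot.sign_off(): hands the job in, once; it reports no verdict.
The state is a dict: "time": time; "qpos": joint angles; "joint_vel": joint speeds; "effort": joint torques, N m; "ee_pos": TCP position; "tool_rot": TCP orientation; "force": force on the tool from outside, world axes, zero at the start; "moment": the same for the moment, N m; "opening": finger opening in m.
Only numpy, scipy, OpenCV 4.12 (cv2) and the standard library are available. Lean on these libraries where they do the work, as an engineer would, in place of code of your own. Each camera call takes 0.05 s, during which the arm holds its last target.

### The job

Take the rake and comb it across the tray from its open end towards the flap, so that the four loose rods straighten up and one settles down in each of the three grooves, and the one left over is pushed out through the flap into the trough behind it. The flap must hang shut again afterwards. Then stand the rake upright on its teeth on the bench, off the tray; move the rods with the rake only, and leave the tin and the small jar where they are.

Things in the scene. Friction and masses are not known exactly. Their poses are not given: they have to be found in the camera images.
- tray: Fixed wooden rod tray, 186 x 136 x 56.5 mm, on four 16 mm feet. Origin: under its centre, on the bench. x runs from the open end (x = -93 mm, no wall, the rake can enter there from outside) to the trough end (x = +93 mm); y along the grooves. Side rails (inner faces y = +-60 mm, outer +-68, tops z = 56.5 mm) run the whole length. Working level between them: z = 34.5 mm.
- groove_mid (a point): Middle of the middle groove, at ridge-top level (tray x = -1, z = 34.5 mm). Three square grooves along y, 14 mm wide, 12.5 mm deep, centred at tray x = -21, -1 and +19 mm, with 6 mm ridges between. Before them a flat apron from the open end (to x = -28 mm), after them a ledge (x = 26 to 47 mm). A rod in a groove lies 0.5 mm below the ridge tops, so others can be pushed over it.
- trough (a point): Middle of the floor of the trough behind the flap (tray x = 68, z = 22 mm). The trough spans tray x = 47 to 89 mm, between the rails, 12.5 mm lower than the ledge, with an end wall to z = 42 mm.
- flap (a joint): Light aluminium flap, 114 mm wide, 3 mm thick, over the start of the trough, hung from a bar at tray x = 52, z = 71 mm between two posts on the rails (x = 49 to 55 mm, tops z = 76 mm); lower edge at z = 39 mm. 0 rad = hanging shut; grows as its edge swings away from the grooves (to 1.4). A weak spring (under 0.5 N) shuts it; it cannot open towards the grooves.
- rake_grip (a point): Grip point of the rake: on the axis of its upright square wooden handle (24 x 24 mm, from 33 to 93 mm above the teeth's tips), 75 mm above the tips. The rake (0.2 kg) stands by itself on its teeth. Axes: x across the head, y along the head, z up.
- rake_head (a point): Centre of the rake's wooden head, 26 mm above the tips: 34 (x) x 150 (y) x 14 mm, underside 19 mm above the tips. Below it two rows of teeth along y, outer faces at x = +17 (6 teeth, to y = +-54 mm) and -17 mm. Wider than the tray: with the rows parallel to the grooves its ends can ride on the rails, tips then 3 mm above the ridges: they push rods on top and clear settled ones.
- rod0_mid (a point): Centre of a loose opal glass rod, 12 mm diameter, 110 mm long, 31 g, smooth (friction about 0.25), along its own y axis. The four are alike; at the start they lie askew (17 to 25 degrees off the grooves) on top of the apron and the ridges, one behind the other, rod0 nearest the open end, their centres at z = 40.5 mm in the tray.
- rod1_mid (a point): Centre of another rod, the same as rod0. Pushed slowly (20 to 30 mm/s) by the teeth the rods turn parallel to them and each drops into the first free groove it reaches.
- rod2_mid (a point): Centre of another rod, the same as rod0. Pushed slowly (20 to 30 mm/s) by the teeth the rods turn parallel to them and each drops into the first free groove it reaches.
- rod3_mid (a point): Centre of another rod, the same as rod0. Pushed slowly (20 to 30 mm/s) by the teeth the rods turn parallel to them and each drops into the first free groove it reaches.
- tin: Flat lidded tin, 76 x 107 x 28 mm, a bystander; origin at the centre of its underside.
- frit: Small screw-cap jar, 45 mm wide and 62 mm high, a bystander; origin at the centre of its underside.

How it is judged:
By the outcome, as a careful person would: the job done as asked, in the order asked, and still so for the second after the job is handed in, with the robot touching nothing.
It also fails if it takes over 58 s, if anything falls off the work surface, if the arm or the gripper's body presses on something with over 40 N, if the wrist force passes 120 N, or if a joint passes its speed limit or range.

## Working session

There is one attempt and no reset: what is moved stays moved. The work goes in short steps, each a Python script; the robot and the scene stay as the last script left them, time stands still between calls to the robot, and variables do not carry over. Pictures are saved under pics/ and viewed, and the job is handed in when it is done.

```bash
ls; mkdir -p pics
python3 - <<'E'
from rig import robot
import cv2
for n in ("scene","top"):
    cv2.imwrite(f"pics/{n}0.png",robot.grab_frame(n)[:,:,::-1]); print(n,robot.camera_info(n))
print(robot.get_state())
E
```

```text
pics
scene {'fx': 399.3483637554626, 'fy': 399.3483637554626, 'cx': 315.757749980531, 'cy': 205.7916431709027, 'rvec': array([ 2.38952276, -0.52780703,  0.19570316]), 'tvec': array([-0.5004142 ,  0.21399545,  0.78316712])}
top {'fx': 458.13689451633013, 'fy': 458.13689451633013, 'cx': 318.0447762959592, 'cy': 199.97136857193703, 'rvec': array([ 2.13915667, -2.12925336,  0.22431475]), 'tvec': array([-0.0202669 ,  0.57519488,  0.86820899])}
{'time': 0.1, 'qpos': array([-1.24050797,  0.41794007, -0.0103003 ,  1.61412077,  0.00469444,
        1.11069505, -0.05300262]), 'joint_vel': array([ 0.00074224, -0.00123853, -0.00042515, -0.00223219,  0.00170178,
       -0.00051913,  0.0001959 ]), 'effort': array([ 2.04331787e-03, -8.52584839e+01,  6.40861150e-01, -4.26697040e+01,
       -4.88506292e-02,  1.64024258e-02,  7.25848668e-05]), 'ee_pos': array([0.22693183, 0.58195836, 0.19236891]), 'tool_rot': array([[-9.31679337e-01,  3.63281573e-01, -3.34955540e-04],
       [ 3.63281718e-01,  9.31678704e-01, -1.08910682e-03],
       [-8.35814941e-05, -1.13638154e-03, -9.99999351e-01]]), 'force': array([-0.52874852, -0.00367135,  0.18474134]), 'moment': array([-0.01650037,  0.02537473,  0.01755167]), 'opening': 0.09381804530166346}
```

View pics/scene0.png

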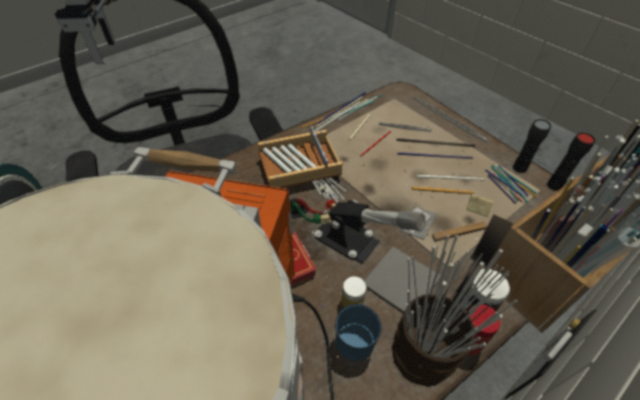

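View pics/top0.png

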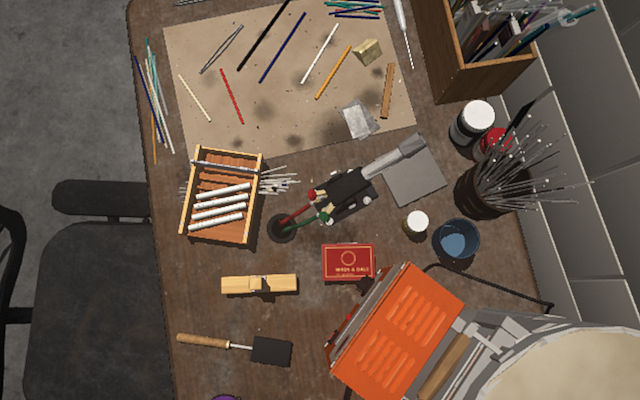

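The top view shows the tray at about (222,195), with the open end lower and the flap bar upper, the rake at (259,284), the tin at (348,262) and the jar at (416,224). I'll zoom in.

```bash
cat > h.py <<'E'
import numpy as np, cv2
from rig import robot
def cam(n):
    c=robot.camera_info(n); R=cv2.Rodrigues(np.array(c['rvec']))[0]; K=np.array([[c['fx'],0,c['cx']],[0,c['fy'],c['cy']],[0,0,1]])
    return K,R,np.array(c['tvec']),np.array(c['rvec'])
def ray(n,px,z):
    K,R,t,_=cam(n); px=np.atleast_2d(px).astype(float)
    d=np.c_[px,np.ones(len(px))]@np.linalg.inv(K).T@R; o=-R.T@t
    return o+d*((z-o[2])/d[:,2])[:,None]
def proj(n,P):
    K,R,t,rv=cam(n); return cv2.projectPoints(np.atleast_2d(P).astype(float),rv,t,K,None)[0][:,0]
def shot(n,name,box=None,s=1):
    im=robot.grab_frame(n)[:,:,::-1].copy()
    if box: x0,y0,x1,y1=box; im=im[y0:y1,x0:x1]
    cv2.imwrite(f"pics/{name}.png",cv2.resize(im,None,fx=s,fy=s,interpolation=cv2.INTER_CUBIC))
E
python3 - <<'E'
from h import *
im=cv2.imread('pics/top0.png')
cv2.imwrite('pics/topz.png',cv2.resize(im[140:310,165:315],None,fx=3.5,fy=3.5,interpolation=cv2.INTER_CUBIC))
im=cv2.imread('pics/scene0.png')
cv2.imwrite('pics/scz.png',cv2.resize(im[90:230,240:390],None,fx=4,fy=4,interpolation=cv2.INTER_CUBIC))
print(ray('top',[[222,195],[259,284],[348,262],[416,224]],0.05))
K,R,t,_=cam('top');print(-R.T@t)
print(proj('scene',ray('top',[[259,284],[222,195]],.05)))
E
```

```text
[[ 0.58488733  0.17596678  0.05      ]
 [ 0.40864819  0.09696845  0.05      ]
 [ 0.45181426 -0.0771491   0.05      ]
 [ 0.52818605 -0.21495273  0.05      ]]
[0.40452205 0.00343634 0.95989418]
[[241.16902772 198.61495207]
 [298.25744509 155.28788846]]
```

View pics/topz.png

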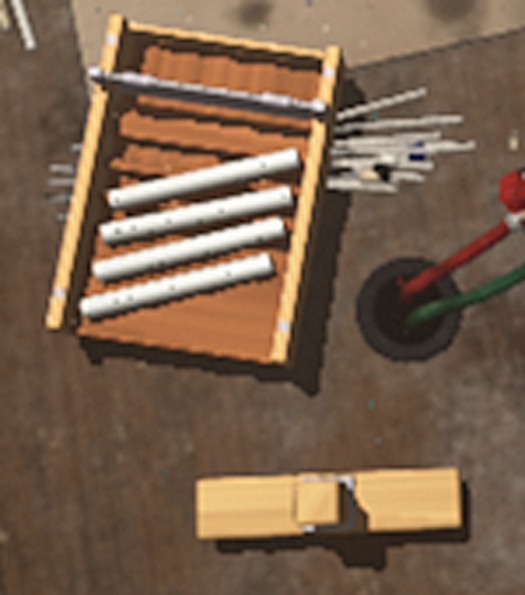

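View pics/scz.png

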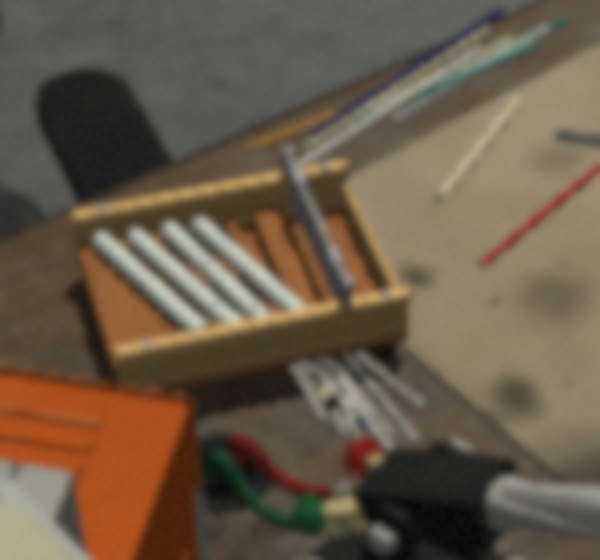

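The zoom shows the rods lying askew on the apron and ridges, with the flap bar upright. Next I'll measure the tray rails and the rake by colour.

Run:
```python
from h import *
im=cv2.imread('pics/top0.png'); hsv=cv2.cvtColor(im,cv2.COLOR_BGR2HSV)
m=cv2.inRange(hsv,(14,70,130),(28,255,255)); 
roi=np.zeros_like(m); roi[140:310,165:315]=255; m&=roi
n,l,s,c=cv2.connectedComponentsWithStats(m)
for i in range(1,n):
    if s[i,4]>60:
        p=np.argwhere(l==i)[:,::-1].astype(np.float32); r=cv2.minAreaRect(p); print(i,s[i],r,cv2.boxPoints(r).round(1).tolist())
cv2.imwrite('pics/mask.png',cv2.resize(m[140:310,165:315],None,fx=3.5,fy=3.5,interpolation=0))
```

```text
2 [ 185  140  130   21 1494] ((249.5, 150.0), (20.0, 129.0), 90.0) [[185.0, 140.0], [314.0, 140.0], [314.0, 160.0], [185.0, 160.0]]
8 [180 162  16  61 268] ((187.779541015625, 192.1985321044922), (6.849067211151123, 60.36379623413086), 8.820379257202148) [[179.8000030517578, 221.5], [189.0, 161.8000030517578], [195.8000030517578, 162.89999389648438], [186.5, 222.5]]
9 [244 174  14  58 261] ((250.88442993164062, 202.74722290039062), (4.465081691741943, 58.04607009887695), 10.124671936035156) [[243.60000610351562, 230.89999389648438], [253.8000030517578, 173.8000030517578], [258.20001220703125, 174.60000610351562], [248.0, 231.6999969482422]]
18 [ 221  273   76   21 1184] ((258.2783508300781, 283.1236877441406), (17.345726013183594, 75.37671661376953), 87.39744567871094) [[220.1999969482422, 276.20001220703125], [295.5, 272.70001220703125], [296.29998779296875, 290.1000061035156], [221.0, 293.5]]
```

View pics/mask.png

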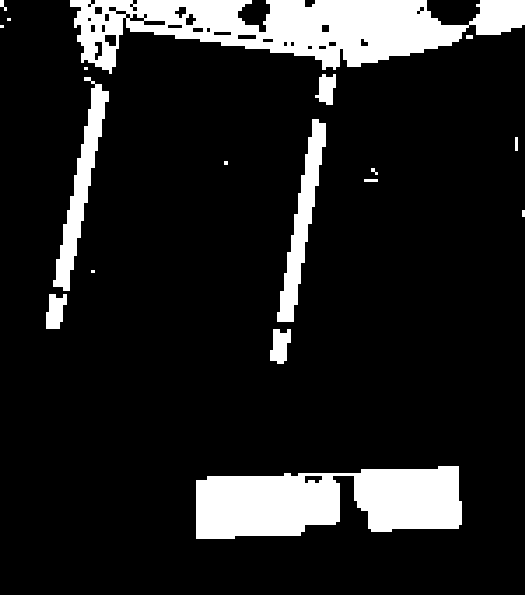

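Run:
```python
from h import *
im=cv2.imread('pics/top0.png'); hsv=cv2.cvtColor(im,cv2.COLOR_BGR2HSV)
for y in (150,155,160): print(hsv[y,190:204].tolist())
m=cv2.inRange(hsv,(14,70,130),(28,255,255))
def strip(x0,x1,y0,y1):
    P=[]
    for y in range(y0,y1):
        xs=np.where(m[y,x0:x1])[0]+x0
        if 3<=len(xs)<=9: P.append((xs.mean(),y,len(xs)))
    return np.array(P)
out=[]
for (x0,x1,y0,y1) in ((176,200,166,232),(240,262,178,242)):
    P=strip(x0,x1,y0,y1); W=ray('top',P[:,:2],.0565)
    vx,vy,cx,cy=cv2.fitLine(W[:,:2].astype(np.float32),cv2.DIST_HUBER,0,.01,.01).ravel()
    if vx<0: vx,vy=-vx,-vy
    print('rail',P[0],P[-1],'dir deg',np.degrees(np.arctan2(vy,vx)),'c',cx,cy,W[-1],'meanwidth',P[:,2].mean()); out.append((vx,vy,cx,cy))
d=np.array([[o[0],o[1]] for o in out]).mean(0); d/=np.linalg.norm(d); nrm=np.array([-d[1],d[0]])
o=[(np.array(q[2:])@nrm) for q in out]; print('angle',np.degrees(np.arctan2(d[1],d[0])),'sep',o[0]-o[1]); mid=(o[0]+o[1])/2
# end positions along d
z=3.5; f=lambda p:np.array(p)/z+[165,140]-0.0
pts={'L end':((54,328),.0565,-93),'R end':((279,363),.0565,-93),'Rtop':((334,47),.0565,93),'Ltop':((114,17),.0565,93),'bar':((208,91),.071,52),'barR':((318,108),.071,52)}
for k,(p,h,tx) in pts.items():
    w=ray('top',f(p)-0.5,h)[0]; print(k,'x0 est',w[:2]@d-tx/1000, 'lat',w[:2]@nrm-mid)
print('mid',mid,'d',d)
```

```text
[[15, 71, 179], [16, 71, 179], [15, 71, 182], [16, 71, 177], [16, 75, 173], [14, 42, 205], [12, 19, 232], [18, 41, 241], [17, 94, 218], [14, 136, 86], [15, 115, 73], [15, 114, 78], [15, 116, 77], [15, 116, 77]]
[[16, 71, 179], [16, 72, 178], [16, 69, 178], [16, 63, 171], [16, 102, 221], [20, 115, 246], [20, 111, 251], [17, 127, 227], [14, 121, 80], [15, 112, 73], [15, 113, 79], [14, 112, 82], [14, 121, 78], [12, 120, 72]]
[[8, 14, 214], [140, 3, 250], [160, 3, 245], [126, 7, 194], [11, 36, 157], [15, 63, 236], [16, 98, 204], [14, 71, 101], [15, 101, 78], [15, 105, 80], [14, 56, 110], [8, 41, 123], [8, 43, 120], [8, 64, 99]]
rail [193. 166.   5.] [180. 231.   5.] dir deg -8.280524 c 0.59641063 0.2419145 [0.51079822 0.2540197  0.0565    ] meanwidth 4.609375
rail [255.5 178.    4. ] [244. 241.   5.] dir deg -8.335351 c 0.55632746 0.11842408 [0.49170334 0.12789561 0.0565    ] meanwidth 4.564516129032258
angle -8.307936 sep 0.12798624
L end x0 est 0.5574224909627753 lat 0.06285664877442454
R end x0 est 0.5568392005005686 lat -0.06514133374248623
Rtop x0 est 0.5569682381615829 lat -0.06426458524888004
Ltop x0 est 0.5551778546075874 lat 0.06521936735047268
bar x0 est 0.557317339295272 lat -0.00015395492685849055
barR x0 est 0.557039675977829 lat -0.06359059268181833
mid 0.26156 d [ 0.98950577 -0.14449327]
```

Run:
```python
from h import *
im=cv2.imread('pics/top0.png'); hsv=cv2.cvtColor(im,cv2.COLOR_BGR2HSV)
m=cv2.inRange(hsv,(12,60,110),(30,255,255))[262:305,210:305]
n,l,s,c=cv2.connectedComponentsWithStats(m); i=1+np.argmax(s[1:,4])
m=cv2.morphologyEx((l==i).astype(np.uint8),cv2.MORPH_CLOSE,np.ones((9,9)))
p=np.argwhere(m>0)[:,::-1].astype(np.float32)+[210,262]; r=cv2.minAreaRect(p.astype(np.float32)); print(r)
# edges by columns away from the handle
P=[];
for x in list(range(224,246))+list(range(272,294)):
    ys=np.where(m[:,x-210])[0]+262; P.append((x,ys.min()-.5,ys.max()+.5))
P=np.array(P); a=ray('top',P[:,[0,1]],.033); b=ray('top',P[:,[0,2]],.033); mid=(a+b)/2
print('width',np.linalg.norm((a-b)[:,:2],axis=1).mean(),'edges slope',np.polyfit(a[:,1],a[:,0],1),np.polyfit(b[:,1],b[:,0],1),np.polyfit(mid[:,1],mid[:,0],1))
ends=ray('top',[[p[:,0].min()-.5,283.5],[p[:,0].max()+.5,283.5]],.033); print('ends',ends, (ends[0]+ends[1])/2)
c=np.array([[295,478],[338,478],[338,524],[295,524]])/3.5+[164.5,139.5]
h=ray('top',c,.093); print('handle top',h.mean(0),h)
c=cv2.resize(im[265:300,240:280],None,fx=15,fy=15,interpolation=0); cv2.imwrite('pics/hz.png',c)
```

```text
((262.5, 283.0), (42.0, 83.0), 90.0)
width 0.03481735547723085 edges slope [-0.05316386  0.43315536] [-0.0489174  0.3978818] [-0.05105117  0.41551866]
ends [[0.40950606 0.17480814 0.033     ]
 [0.40993334 0.00846104 0.033     ]] [0.4097197  0.09163459 0.033     ]
handle top [0.41094372 0.10014974 0.093     ] [[0.4229174  0.1118863  0.093     ]
 [0.42298447 0.0890822  0.093     ]
 [0.3989624  0.08847221 0.093     ]
 [0.3989106  0.11115823 0.093     ]]
```

View pics/hz.png

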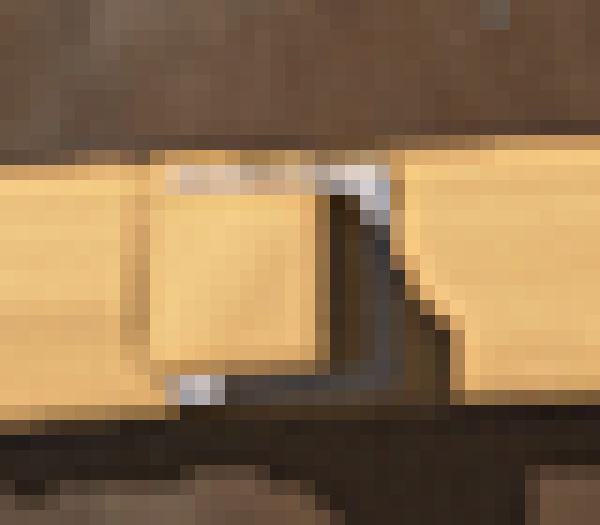

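Run:
```python
from h import *
print(ray('top',[[220.6,284.5],[296,282]],.033), ray('top',[[258.3,283.2]],.033))
print(ray('top',[[255.2,283.2],[249.5,277.5],[261.2,289]],.093))
K,R,t,_=cam('top'); print('nadir',proj('top',[[0.4045,0.0034,0]]))
d=np.array([0.98950577,-0.14449327]); n=np.array([-d[1],d[0]])
th=np.arctan2(d[1],d[0])
O=0.557*d+0.2616*n; print('tray',O)
for X in (-125,30): print(X,O+d*X/1000)
Rt=np.array([[-np.sin(th),np.cos(th),0],[np.cos(th),np.sin(th),0],[0,0,-1]]).T
for yaw in (th,):
  for s in (1,-1):
    y=s*np.array([np.cos(yaw),np.sin(yaw),0]); z=np.array([0,0,-1.]); x=np.cross(y,z); Rr=np.c_[x,y,z]
    for P in ([0.410,0.096,.2],[*(O-d*.125),.2],[*(O+d*.03),.11]): print(s,robot.ik(np.array(P),Rr))
```

```text
[[0.40755849 0.17452986 0.033     ]
 [0.41282639 0.02539159 0.033     ]] [[0.41028375 0.10014276 0.033     ]]
[[0.40989596 0.09962165 0.093     ]
 [0.42029963 0.1104825  0.093     ]
 [0.39935261 0.08824453 0.093     ]]
nadir [[307.02500675 286.28481693]]
tray [0.58895415 0.17837196]
-125 [0.46526593 0.19643362]
30 [0.61863933 0.17403716]
1 [-0.81067133  0.02789424  0.5208091   2.09462921 -0.0162591   1.02282473
 -0.42656018]
1 [-0.86663638  0.20724284  0.46483062  1.91243873 -0.10679253  1.04585019
 -0.50174419]
1 [-0.68677733  0.58105336  0.51113816  1.65361742 -0.32632211  0.99290717
 -0.21059206]
-1 [-0.49829965  0.03277938  0.19998321  2.08617681 -0.00762517  1.02330223
  2.70214011]
-1 [-4.50751220e-01  1.95557575e-01 -1.09610801e-02  1.89939248e+00
  2.46010421e-03  1.04665536e+00  2.53385720e+00]
-1 [-0.24558679  0.53402786 -0.10487039  1.63687786  0.0644586   0.97406409
  2.6243943 ]
```

```bash
cat >> h.py <<'E'
d=np.array([0.98950577,-0.14449327]); nn=np.array([-d[1],d[0]]); O=0.557*d+0.2616*nn; TH=np.arctan2(d[1],d[0])
def Rg(yaw):
    y=np.array([np.cos(yaw),np.sin(yaw),0]); z=np.array([0,0,-1.]); return np.c_[np.cross(y,z),y,z]
def T(x,y,z): return np.r_[O+d*x+nn*y,z]
def st(m=''):
    s=robot.get_state(); print(m,'t',round(s['time'],2),s['ee_pos'].round(4),'F',s['force'].round(2),'M',s['moment'].round(2),'op',round(s['opening'],4))
E
python3 - <<'E'
from h import *
RY=np.radians(2.8)
robot.move_ptp(np.array([.410,.0999,.22]),Rg(RY)); st()
robot.move_linear(np.array([.410,.0999,.075]),velocity=.12,threshold=6); st()
robot.gripper_to(0.0); st()
shot('top','grip',(165,140,365,310),3.5)
E
```

```text
t 1.98 [0.4101 0.1008 0.2199] F [0.21 0.38 0.3 ] M [-0.06  0.03  0.01] op 0.0939
 t 3.33 [0.4103 0.1    0.0755] F [-0.27  0.37  0.62] M [-0.06  0.09  0.05] op 0.0938
 t 4.42 [0.41   0.0999 0.075 ] F [ 0.52  0.66 -0.6 ] M [-0.04 -0.    0.  ] op 0.0232
```

View pics/grip.png

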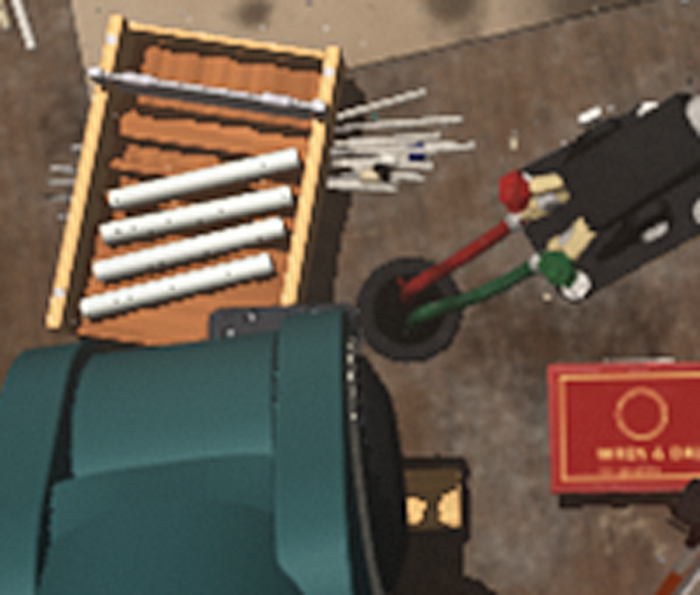

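Run:
```python
from h import *
robot.move_linear(np.array([.410,.0999,.16]),velocity=.1); st()
robot.move_ptp(T(-.135,0,.16),Rg(TH)); st()
robot.move_linear(T(-.135,0,.1135),velocity=.08); st()
shot('top','pre',(165,120,365,290),3.5); shot('scene','pre2',(240,90,390,230),4)
```

```text
t 5.47 [0.4097 0.0998 0.1595] F [-0.53 -0.24 -2.16] M [-0.09  0.11 -0.03] op 0.0234
 t 5.97 [0.455  0.1979 0.1589] F [ 0.47 -0.76 -1.43] M [-0.06  0.07 -0.05] op 0.0233
 t 6.71 [0.4556 0.1978 0.1138] F [ 0.34  0.98 -1.47] M [-0.07  0.04  0.05] op 0.0236
```

View pics/pre.png

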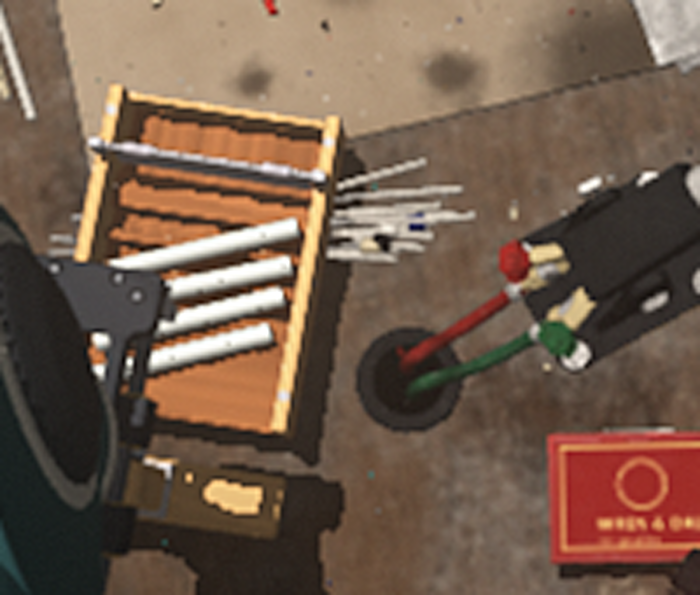

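View pics/pre2.png

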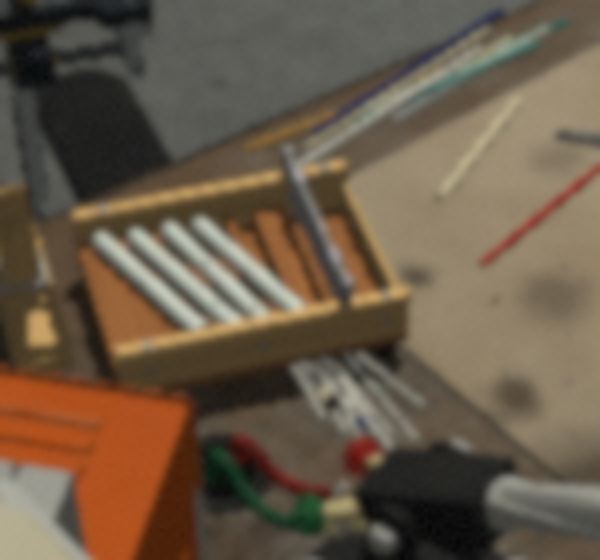

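The rake is held level outside the open end. In the scene view its head is on the left, at about (35,280) in the zoom, and the rods are untouched. I'll comb the first part slowly.

Run:
```python
from h import *
P=np.array([T(-.135+a,-.075,.0715) for a in (-.017,.017)]); print((proj('top',P)+.5-[165,120])*3.5)
robot.move_linear(T(-.113,0,.1135),velocity=.04); st()
for x in (-.08,-.05,-.02):
    robot.move_linear(T(x,0,.1135),velocity=.025); st(x)
shot('top','s1',(165,120,365,290),3.5); shot('scene','s1b',(240,90,390,230),4)
```

```text
[[273.99925778 539.87251418]
 [284.98782288 477.87463082]]
 t 7.51 [0.477  0.1946 0.1134] F [ 0.31  0.17 -2.18] M [-0.07  0.07  0.  ] op 0.0239
-0.08 t 8.97 [0.5097 0.19   0.1135] F [ 0.37 -0.7  -2.43] M [-0.09  0.03  0.01] op 0.0235
-0.05 t 10.32 [0.5394 0.1856 0.1135] F [ 0.4  -0.01 -1.98] M [-0.07  0.07 -0.01] op 0.0235
-0.02 t 11.68 [0.569  0.1813 0.1135] F [ 0.32 -0.06 -2.71] M [-0.04  0.05 -0.  ] op 0.0232
```

View pics/s1.png

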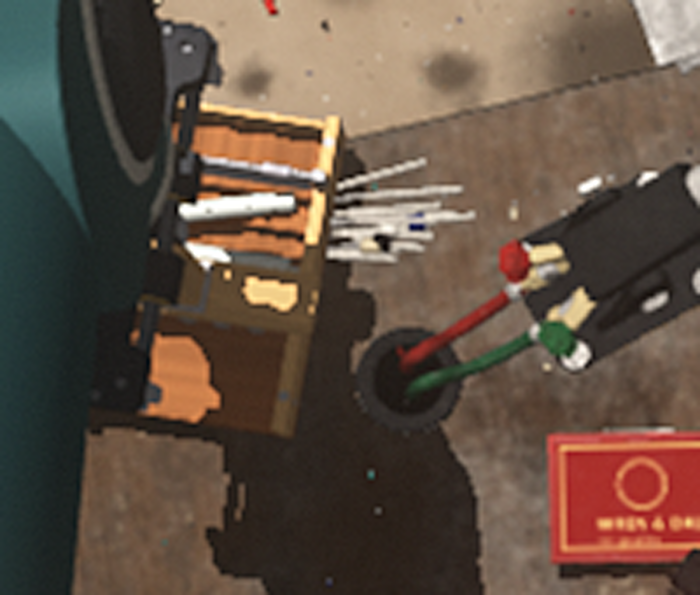

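View pics/s1b.png

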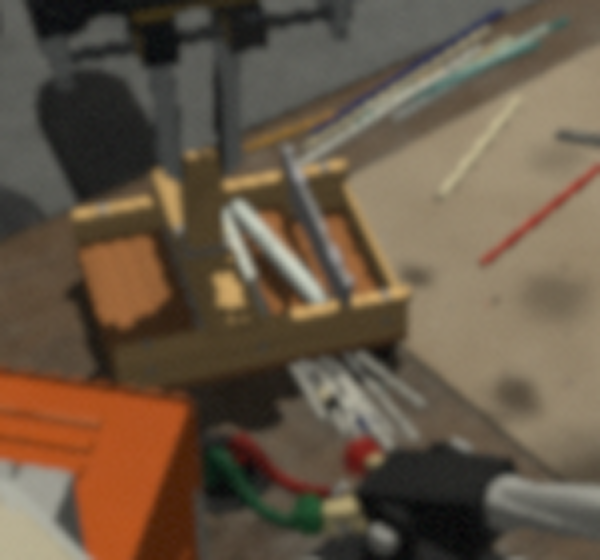

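Combing works. Two rods show ahead of the head and the other two should be down in the grooves beneath it. Continuing to just short of the posts.

Run:
```python
from h import *
for x in (0,.015):
    robot.move_linear(T(x,0,.1135),velocity=.022); st(x)
shot('top','s2',(165,120,365,290),3.5); shot('scene','s2b',(240,90,390,230),4)
```

```text
0 t 12.83 [0.5889 0.1784 0.1135] F [-0.33  0.37 -1.56] M [-0.09  0.04  0.  ] op 0.0234
0.015 t 13.67 [0.6037 0.1762 0.1135] F [ 0.54  0.53 -1.08] M [-0.11  0.07 -0.04] op 0.0232
```

View pics/s2.png

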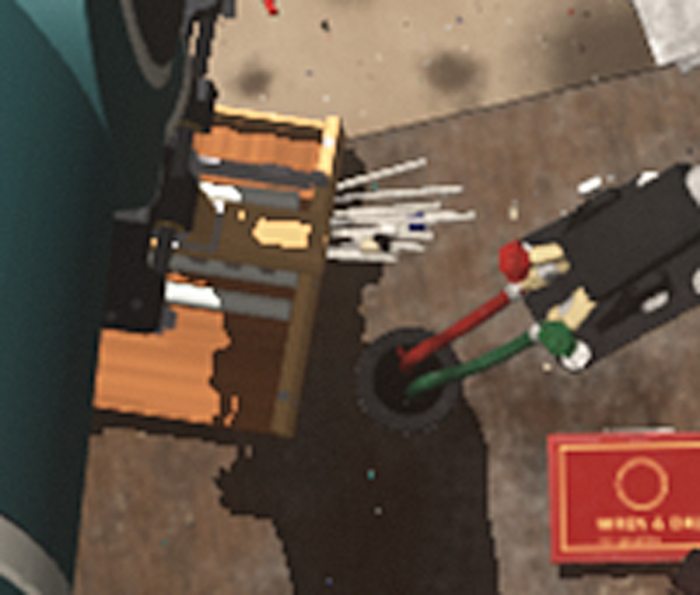

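View pics/s2b.png

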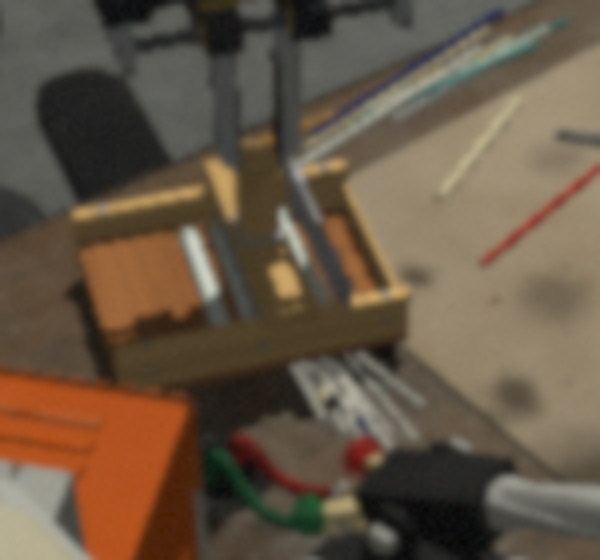

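Groove 1 is filled, one rod is ahead of the teeth on the ledge at about (215,190) in the zoom, and the rest is under the head. Pushing it through the flap.

Run:
```python
from h import *
print(robot.move_linear(T(.0295,0,.1135),velocity=.02,threshold=8)); st()
shot('top','s3',(165,120,365,290),3.5); shot('scene','s3b',(240,90,390,230),4)
```

```text
False
 t 14.64 [0.6181 0.1741 0.1135] F [ 1.07 -0.39 -2.58] M [-0.05  0.1  -0.  ] op 0.024
```

View pics/s3.png

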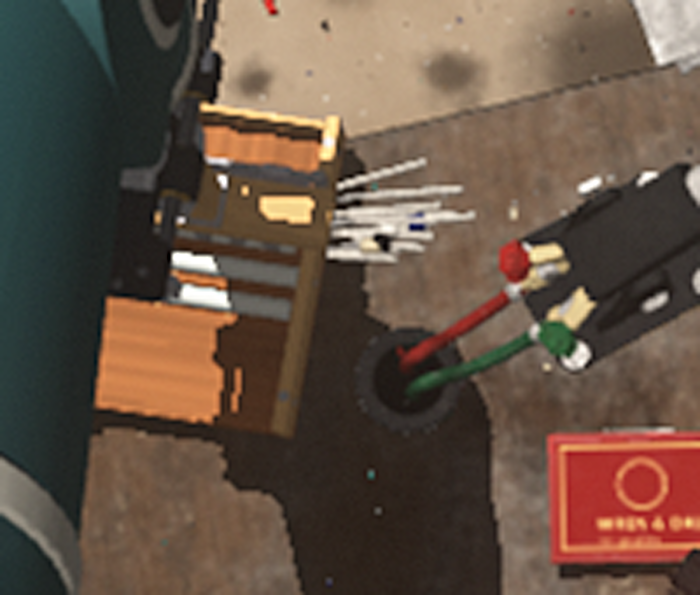

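View pics/s3b.png

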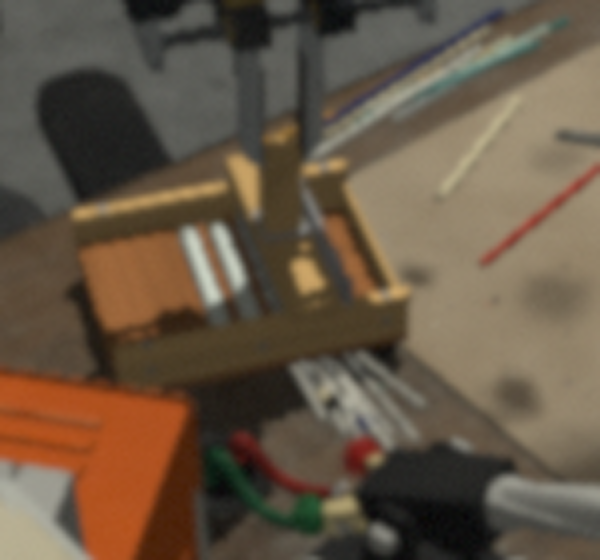

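Run:
```python
from h import *
robot.pause(.3); st()
shot('top','s4',(205,140,265,200),10); shot('scene','s4b',(290,110,360,180),8)
```

```text
t 15.04 [0.6181 0.1741 0.1135] F [-0.27 -0.56 -1.46] M [-0.09  0.04 -0.05] op 0.0234
```

View pics/s4.png

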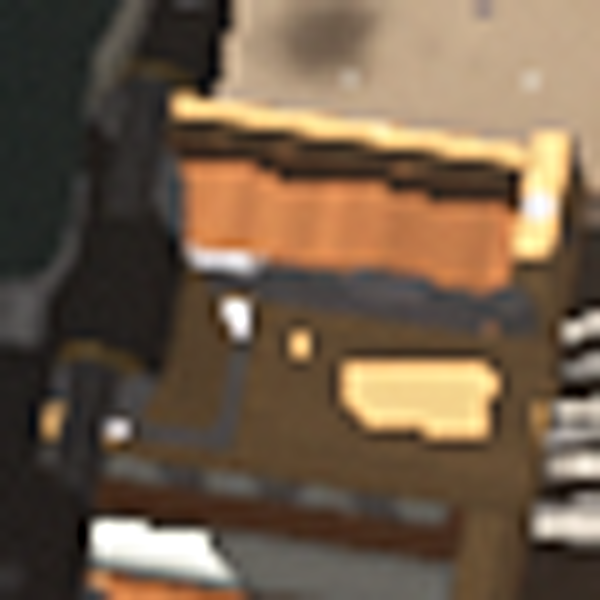

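View pics/s4b.png

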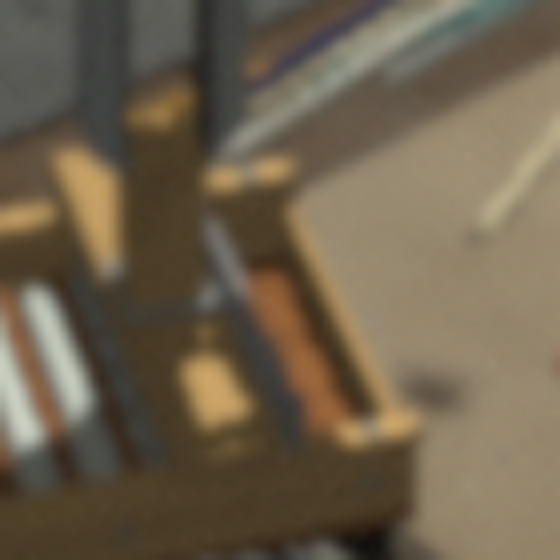

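The white patches near the head are the rake's ferrule. The rod isn't visible yet because the bar hides the near part of the trough. I'll back off, lift clear and look.

Run:
```python
from h import *
robot.move_linear(T(.025,0,.1135),velocity=.03)
robot.move_linear(T(.025,0,.17),velocity=.08); st()
robot.move_linear(T(-.15,0,.17),velocity=.15); st()
shot('top','s5',(165,140,265,250),5.4); shot('scene','s5b',(240,90,390,230),4)
```

```text
t 16.3 [0.6134 0.1748 0.1696] F [ 0.6   0.08 -1.99] M [-0.07  0.04 -0.02] op 0.0235
 t 17.62 [0.4412 0.1999 0.17  ] F [ 0.13 -0.07 -1.69] M [-0.06  0.11 -0.02] op 0.0236
```

View pics/s5.png

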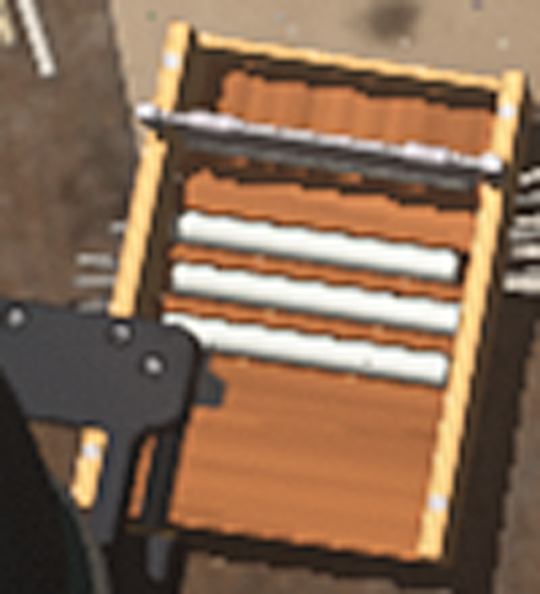

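View pics/s5b.png

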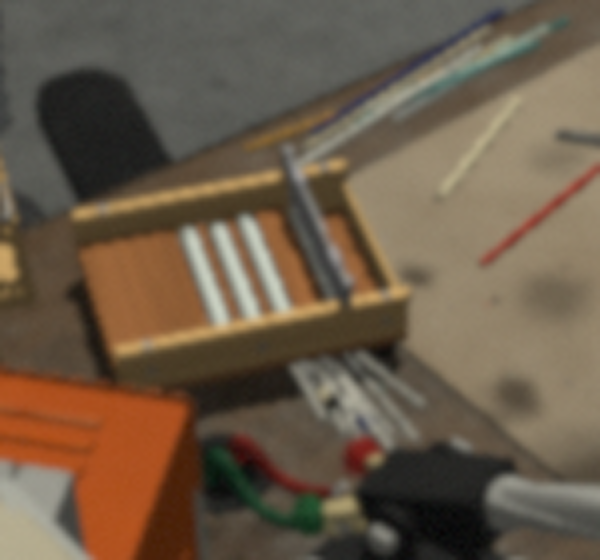

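Three rods lie parallel, one in each groove. The fourth must be behind the flap, so I'll compare the flap region before and after.

Run:
```python
from h import *
b=cv2.imread('pics/top0.png'); s0=cv2.imread('pics/scene0.png')
a=robot.grab_frame('top')[:,:,::-1].copy(); s1=robot.grab_frame('scene')[:,:,::-1].copy()
cv2.imwrite('pics/top5.png',a);cv2.imwrite('pics/scene5.png',s1)
f=lambda i,x0,y0,x1,y1,s:cv2.resize(i[y0:y1,x0:x1],None,fx=s,fy=s,interpolation=cv2.INTER_CUBIC)
T1=np.vstack([f(b,185,140,270,195,5),f(a,185,140,270,195,5)])
S1=np.vstack([f(s0,300,120,347,175,5),f(s1,300,120,347,175,5)])
cv2.imwrite('pics/cmp.png',np.clip(np.hstack([T1,S1])*1.6,0,255).astype(np.uint8))
def X(x,y,z): return np.r_[O+d*x+nn*y,z]
for nm,p in dict(ledge_end=(.047,0,.0345),flaplow=(.052,0,.039),flaptop=(.052,0,.071),floor55=(.055,0,.034),floor68=(.068,0,.034),floor68L=(.068,.05,.034),fl68R=(.068,-.05,.034)).items():
    print(nm,(proj('top',X(*p))[0]+.5-[185,140])*5,(proj('scene',X(*p))[0]+.5-[300,120])*5+[425,0])
```

```text
ledge_end [210.01230193 165.07056459] [513.0488808  178.50543034]
flaplow [210.36095839 150.76525061] [522.37230126 170.12999068]
flaptop [196.51472718 130.68998159] [522.84558737 122.61062654]
floor55 [213.77202591 146.84292311] [527.84550972 176.23000777]
floor68 [219.51911352 116.868134  ] [551.80532333 171.38118234]
floor68L [100.73337943  99.03282626] [523.7000854  110.58425993]
fl68R [338.35706911 134.71128264] [581.64488199 235.92976709]
```

View pics/cmp.png

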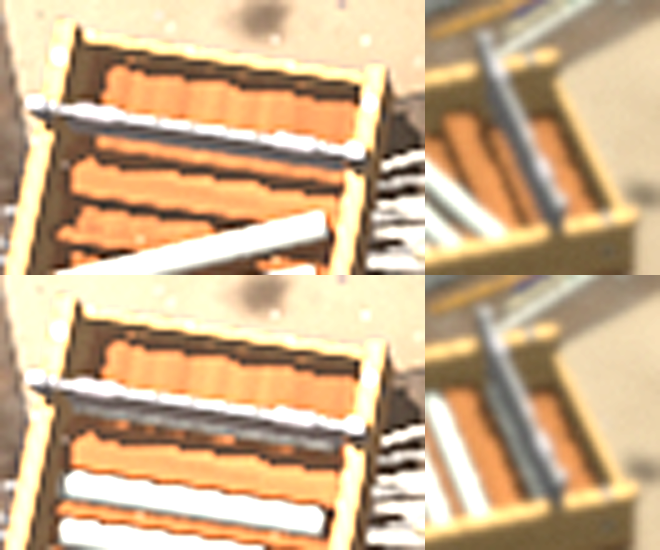

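Run:
```python
from h import *
b=cv2.imread('pics/top0.png'); a=cv2.imread('pics/top5.png')
def X(x,y,z): return np.r_[O+d*x+nn*y,z]
# walk along a vertical image line through flap at tray y=-.02
for yy in (-.02,.03):
    c=proj('top',X(.047,yy,.0345))[0]; x=int(round(c[0])); print('col',x)
    for y in range(int(c[1])-9,int(c[1])+8): print(y,b[y,x].tolist(),a[y,x].tolist())
    for nm,p in dict(ledge=(.047,yy,.0345),flaplow=(.0505,yy,.039),rodtr_top=(.053,yy,.034),rodtr_front=(.047,yy,.028),rodtr_vis=(.0488,yy,.0322),bar=(.052,yy,.071),rodledge46top=(.046,yy,.0465),rodledge46front=(.04,yy,.0405)).items(): 
        print(nm,proj('top',X(*p))[0].round(1))
```

```text
col 236
164 [69, 116, 186] [75, 125, 197]
165 [60, 111, 185] [66, 118, 195]
166 [102, 127, 172] [110, 136, 182]
167 [141, 148, 157] [151, 156, 168]
168 [103, 106, 110] [109, 113, 116]
169 [53, 55, 62] [52, 57, 64]
170 [62, 61, 65] [60, 63, 72]
171 [67, 84, 116] [103, 108, 114]
172 [74, 116, 182] [100, 107, 115]
173 [71, 116, 186] [46, 59, 78]
174 [49, 73, 117] [32, 47, 72]
175 [31, 42, 56] [39, 50, 71]
176 [54, 82, 130] [55, 88, 139]
177 [76, 124, 198] [78, 129, 206]
178 [82, 132, 209] [87, 141, 218]
179 [78, 124, 197] [81, 130, 205]
180 [71, 115, 184] [76, 121, 193]
ledge [236.1 173.9]
flaplow [236.  171.8]
rodtr_top [236.6 171.2]
rodtr_front [236.5 174.7]
rodtr_vis [236.4 173.4]
bar [233.7 167.1]
rodledge46top [235.1 173. ]
rodledge46front [235.  176.5]
col 212
161 [66, 115, 188] [71, 122, 198]
162 [70, 110, 173] [76, 119, 183]
163 [173, 179, 196] [181, 188, 207]
164 [159, 158, 162] [164, 163, 167]
165 [51, 55, 62] [54, 57, 65]
166 [59, 61, 66] [63, 67, 75]
167 [63, 65, 71] [75, 78, 84]
168 [68, 97, 151] [85, 89, 94]
169 [76, 124, 198] [61, 71, 82]
170 [55, 86, 139] [33, 48, 71]
171 [34, 44, 62] [38, 54, 77]
172 [37, 52, 72] [39, 55, 79]
173 [34, 44, 62] [36, 47, 67]
174 [57, 92, 151] [59, 97, 157]
175 [75, 122, 194] [81, 130, 205]
176 [72, 116, 186] [76, 122, 193]
177 [71, 116, 183] [77, 123, 193]
ledge [212.2 170.4]
flaplow [212.1 168.2]
rodtr_top [212.8 167.6]
rodtr_front [212.8 171.1]
rodtr_vis [212.6 169.8]
bar [208.9 163.4]
rodledge46top [210.9 169.4]
rodledge46front [210.9 172.9]
```

The new grey strip in the top view (rows 171–172 at column 236) matches a rod on the trough floor seen under the flap. A rod on the ledge would have covered rows 173–176, and those haven't changed. The flap's edge row is also as before. Now I'll stand the rake back on the bench at its original spot.

Run:
```python
from h import *
RY=np.radians(2.8)
robot.move_ptp(np.array([.410,.0999,.15]),Rg(RY)); st()
robot.move_linear(np.array([.410,.0999,.085]),velocity=.06)
print(robot.move_linear(np.array([.410,.0999,.0752]),velocity=.015,threshold=5)); robot.pause(.2); st()
robot.gripper_to(.06); st()
robot.move_linear(np.array([.410,.0999,.16]),velocity=.1)
robot.move_linear(np.array([.410,.0999,.25]),velocity=.2)
robot.move_ptp(np.array([.40,-.08,.30]),Rg(RY)); st()
robot.pause(.3)
shot('top','e',(165,140,365,310),3.5); shot('scene','e2')
cv2.imwrite('pics/topE.png',robot.grab_frame('top')[:,:,::-1])
```

```text
t 18.32 [0.4101 0.0995 0.1502] F [-0.07  0.48 -1.76] M [-0.02  0.03  0.03] op 0.0235
False
 t 20.56 [0.41   0.0999 0.0753] F [-0.5  -0.52 -1.84] M [-0.07  0.06  0.04] op 0.0235
 t 21.29 [0.41   0.0999 0.0752] F [ 0.45 -0.66  0.08] M [-0.06  0.05  0.01] op 0.0603
 t 23.67 [ 0.3998 -0.0795  0.2993] F [ 0.39 -0.07 -0.09] M [-0.1   0.08 -0.  ] op 0.06
```

View pics/topE.png

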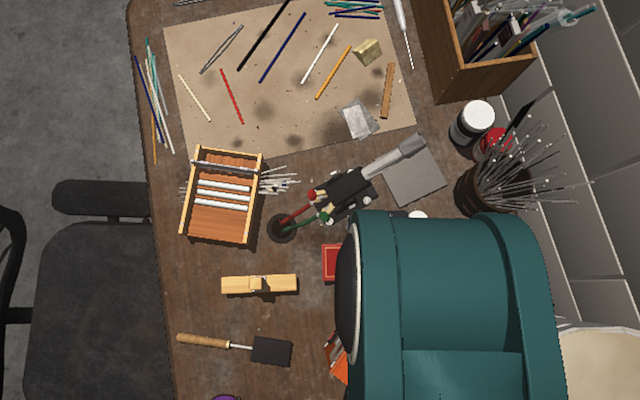

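View pics/e.png

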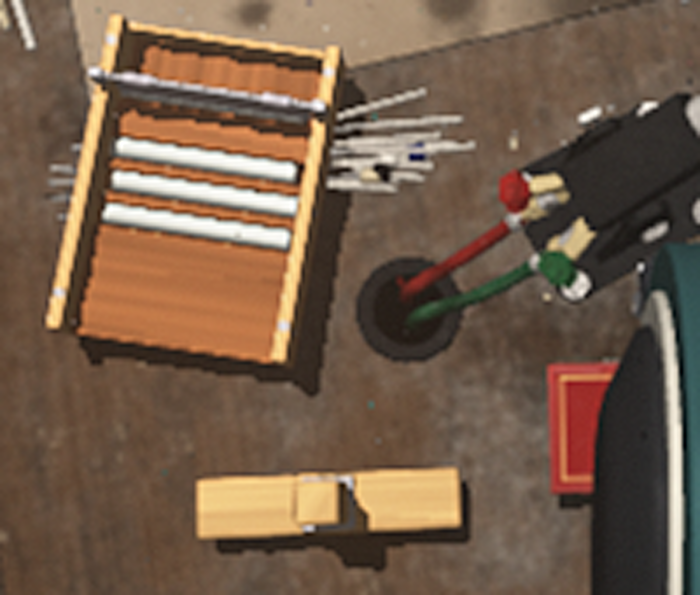

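The rake stands at its old spot, and the three rods lie straight in the grooves. Last numeric checks: the rods' places, and the fourth rod and flap from both views.

Run:
```python
from h import *
a=cv2.imread('pics/topE.png'); b=cv2.imread('pics/top0.png'); hsv=cv2.cvtColor(a,cv2.COLOR_BGR2HSV)
m=cv2.inRange(hsv,(0,0,170),(180,50,255)); roi=np.zeros_like(m); roi[172:225,188:252]=255; m&=roi
n,l,s,c=cv2.connectedComponentsWithStats(m)
for i in range(1,n):
    if s[i,4]>60:
        p=np.argwhere(l==i)[:,::-1]; w=ray('top',p,.032)[:,:2]-O; X=np.c_[w@d,w@nn]*1000; f=np.polyfit(X[:,1],X[:,0],1)
        print('rod x',X[:,0].mean().round(1),'y',X[:,1].min().round(1),X[:,1].max().round(1),'skew deg',np.degrees(np.arctan(f[0])).round(2))
for x in (236,212):
  for y in range(162,176): print(x,y,b[y,x].tolist(),a[y,x].tolist())
sE=cv2.imread('pics/e2.png'); s0=cv2.imread('pics/scene0.png'); s5=cv2.imread('pics/scene5.png')
f=lambda i,x0,y0,x1,y1,s:cv2.resize(i[y0:y1,x0:x1],None,fx=s,fy=s,interpolation=cv2.INTER_CUBIC)
t5=cv2.imread('pics/top5.png')
T=np.vstack([f(i,190,142,262,182,5) for i in (b,t5,a)]); S=np.vstack([f(i,298,125,346,165,5) for i in (s0,s5,sE)])
cv2.imwrite('pics/cmp2.png',np.clip(np.hstack([T,S])*1.8,0,255).astype(np.uint8))
```

```text
rod x 21.0 y -51.2 55.1 skew deg 0.04
rod x 1.1 y -55.6 53.5 skew deg 0.24
rod x -18.9 y -54.4 55.0 skew deg 0.04
236 162 [71, 115, 183] [76, 121, 189]
236 163 [72, 117, 185] [76, 121, 192]
236 164 [69, 116, 186] [74, 123, 194]
236 165 [60, 111, 185] [64, 116, 191]
236 166 [102, 127, 172] [107, 133, 180]
236 167 [141, 148, 157] [147, 153, 164]
236 168 [103, 106, 110] [108, 110, 115]
236 169 [53, 55, 62] [53, 55, 65]
236 170 [62, 61, 65] [60, 63, 73]
236 171 [67, 84, 116] [103, 107, 113]
236 172 [74, 116, 182] [97, 105, 113]
236 173 [71, 116, 186] [45, 57, 75]
236 174 [49, 73, 117] [35, 49, 72]
236 175 [31, 42, 56] [35, 47, 68]
212 162 [70, 110, 173] [75, 117, 180]
212 163 [173, 179, 196] [178, 185, 203]
212 164 [159, 158, 162] [162, 162, 166]
212 165 [51, 55, 62] [54, 58, 65]
212 166 [59, 61, 66] [61, 64, 74]
212 167 [63, 65, 71] [72, 76, 83]
212 168 [68, 97, 151] [82, 87, 92]
212 169 [76, 124, 198] [60, 69, 81]
212 170 [55, 86, 139] [30, 48, 71]
212 171 [34, 44, 62] [40, 56, 79]
212 172 [37, 52, 72] [40, 55, 78]
212 173 [34, 44, 62] [34, 45, 66]
212 174 [57, 92, 151] [60, 96, 156]
212 175 [75, 122, 194] [78, 126, 201]
```

View pics/cmp2.png

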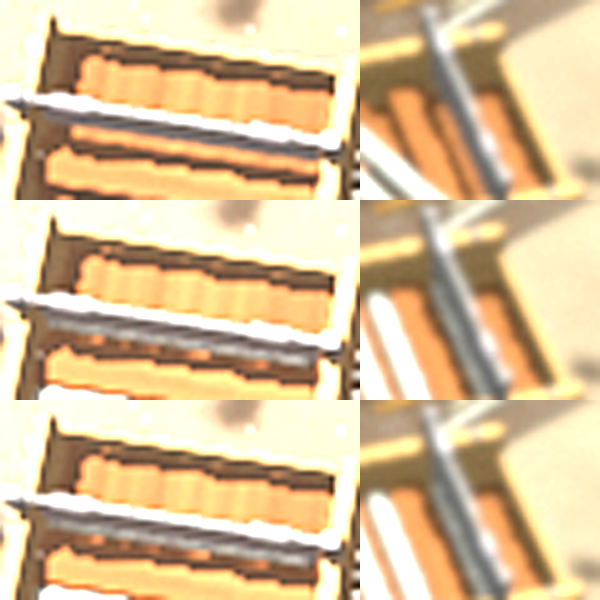

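Run:
```python
from h import *
robot.sign_off(); st()
```

```text
the job is handed in; nothing more can be done
the job is handed in; nothing more can be done
```

I combed the rake once across the tray at 20–25 mm/s, about 1 mm above the rails. I then lifted it clear, stood it back on its teeth at its original spot on the bench, moved the arm away and handed in at about 24 s.

- **Rods in the grooves:** the last top view shows one in each groove, spaced 20 mm apart and skewed by 0.25° at most. All three measured about 2 mm further along x than the nominal groove centres. I put that down to a small error in my tray position or the camera.
- **Fourth rod:** I saw it only as a grey strip under the flap. The strip fits a rod on the trough floor and does not fit one on the ledge, so this is inferred rather than plainly seen.
- **Flap:** its pixels match the start pictures, so it appears to hang shut.
- **Rake:** it stands upright in the last picture, where it was at the start.
- **Tin and jar:** the arm partly hid the tin and mostly hid the jar in the last picture, so I could not fully check them. I never worked near either, and the visible edge of the tin had not moved.
- **Forces:** the readings I took after each move stayed within a few newtons.

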